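# Take the drum off a spindle sander with a left-hand nut

### The job

Take the sanding drum off the small bench spindle sander: the hexagon nut that holds it down has a LEFT-HAND thread, so undo it clockwise as seen from above, letting it climb freely so that its soft thread is never pulled or pressed hard, and drop it into the open tin of screws between the drum rack and the saw. The spindle lock is on, but the spindle may turn along with the nut for a while before the lock catches. Then lift the drum straight off the spindle and set it right down over the empty post of the rack.

Things in the scene. Friction and masses are not known exactly. Their poses are not given: they have to be found in the camera images.
- nut: steel hexagon nut, 38 mm across flats on a thin 43 mm flange (4 mm), 28 mm tall in all, 0.1 kg. Origin: axis, underside; z up; x axis through the middle of a flat (flats every 60 deg). Coarse left-hand thread with 1.5 mm of play up and down: clockwise from above lifts it; free about 0.4 turn after the lock has caught. The soft thread bears 20 N; it starts with 13 N on it
- drum: sanding drum held down by the nut: brown abrasive sleeve on black rubber, 52 mm wide, 56 mm tall, 23 mm bore right through, about 0.1 kg. Origin: axis, underside; z up
- spindle: upright steel spindle of the green sander, 18 mm wide, loose in the drum. Origin: axis, at the sander's table top (190 mm square, 105 mm above the bench); tip 100 mm above it, thread 70 to 82 mm. It turns easily with the nut until its lock catches, after 1.2 to 2.4 rad clockwise (not visible). A springy seat, 10 mm up, presses drum and nut up until the nut has climbed 2.5 mm
- tin: open round steel tin of screws, fixed, 79 mm wide, 48 mm tall, inside 68 mm wide with the floor at 3 mm. Origin: centre of its underside; z up
- rack: drum rack, a fixed wooden board 222 x 78 x 22 mm with three upright posts 74 mm apart along its x axis. Origin: centre of its underside; x along the board
- post_c: the empty post of the rack (any of the three places): wooden dowel 18 mm wide, 42 mm tall with a rounded top. Origin: axis, foot of the post, on top of the board
- drum_small: spare drum, pushed tight on one post of the rack: 38 mm wide, 56 mm tall. Origin: axis, underside. An obstacle only
- drum_large: spare drum, pushed tight on another post of the rack: 60 mm wide, 56 mm tall. Origin: axis, underside. An obstacle only
Things that resemble listed ones, but are neither listed nor needed, are in the scene too. What is shaped like the drum but purple or turquoise is not meant.

How it is judged:
On the way, in this order (a step that is already met when the one before it is completed fails the run):
1. the nut is unscrewed and lifted clear of the spindle's tip (z of nut in the frame of spindle above 0.102 m), for 0.1 s.
2. the nut lies let go in the tin (horizontal distance between nut and tin below 0.032 m and height (world z) of nut below 0.045 m and contact force between the fingers and nut below 0.1 N), for 0.2 s.
At the end, for the whole second after the job is handed in: The nut lies in the tin. The drum stands over the empty post of the rack, upright and right down on the board (within 4 mm), let go and at rest (horizontal distance between nut and tin below 0.032 m and height (world z) of nut below 0.045 m and horizontal distance between drum and post_c below 0.008 m and z of drum in the frame of post_c below 0.004 m and angle between drum's own z axis and vertical below 0.1 rad and linear speed of drum below 0.02 m/s); the robot touches nothing.
It fails at once if the thread is forced: nut and spindle press on each other with more than 20 N (contact force between nut and spindle above 20 N).
It also fails if it takes over 72 s, if anything falls off the work surface, if the arm or the gripper's body presses on something with over 40 N, if the wrist force passes 120 N, or if a joint passes its speed limit or range.

### The arm

A 6-joint arm with a two-finger parallel gripper is mounted at the origin on a cart in front of the work surface, level with it; the furniture and walls round the work are solid. World frame = base frame: x ahead of the robot, y to its left, z up, the work surface at z = 0. Lengths are in m, angles in rad, forces in N, time in s.
With the tool pointing down it reaches from about 0.35 to 0.925 m from the base axis. Payload 6.4 kg.
Tool frame: the origin (TCP) lies at the very end of the fingers, on their centre line; the grasp point (between the pads) lies 19 mm behind it (env.grip_depth is the distance from the TCP to the grasp point, in m); z points along the fingers, y is the line along which they close (so a half turn about z gives the same grasp; the last joint's range is limited). The gripper opens to 94 mm and grips with 3 to 60 N. Pads are 16 mm wide; open, the fingers measure 119 mm over their backs; the gripper's body (75 mm by 177 mm) begins 78 mm behind the grasp point.
Start: joints at [-1.342, 0.245, 1.558, -0, 1.339, -0.174], TCP at [0.255, -0.598, 0.205] pointing down, gripper open.
Joint ranges: [-3.13, 3.13], [-1.02, 2.26], [0.13, 2.54], [-0.95, 4.09], [0.21, 2.88], [-2.74, 2.74]. Speed limits (rad/s): [2.57, 2.57, 3.14, 3.14, 3.14, 3.14].

### API

Orientations are given as a unit quaternion [x, y, z, w].
In Python, from station import env, eyes gives the robot as it stands.
- The arm moves only by the tool arm_command, never from a script. Its argument "increments" is a list of rows, each a list of 3 entries, a list of its own where there are three numbers: the finger opening in mm, from 0 to 94, then the shift along the tool's x, y, z in mm, then the turn, a rotation vector about the tool's x, y, z in rad. A call has 1 to 10 rows; each row is the pose to reach, as a shift and turn from the pose commanded when the call began, along the tool's axes at that moment; what a row does not reach only later rows make up. A row lasts 1/12 s, in which the tool goes at most 41.7 mm and 7.16 degrees, less where a joint would pass 70% of its speed; a pose out of reach is approached as far as the arm can. A call with a gripper value outside its range is refused whole. The fingers move at their own pace and stop on an object; "force" is the grip in N (left out, the last holds). Time passes only in rows, so rows that repeat a pose let the fingers close. It gives the time, the measured TCP pose, the force, the opening and the grip force at its end, in the units of the state.
- env.observe(): the state, without advancing time (a new reading comes with each control period).
- eyes.snapshot(name): name is "side" or "top"; returns the picture (384x512x3 uint8, blue, green, red); there is no depth.
- eyes.camera_params(name): a dict with "fovy" (degrees; the focal length in pixels is half the picture's height over the tangent of half this angle, whatever the lens; pixels are square), "cx", "cy" (the principal point, pixels), "T" (4x4, takes a point from camera to world coordinates). Camera axes: x right, y up, looking along -z (the intrinsics and any distortion apply to the point x, -y, -z); pixel columns grow to the right and rows downward; lengths in m; the calibration is good to about 2 mm. A picture is of the moment at which its call begins. camera_params takes no time and is no camera call.
- env.finish_job(): hands the job in; it is judged then, once.
The state is a dict: "time": time; "joint_positions": joint angles; "qd": joint speeds; "joint_efforts": joint torques, N m; "eef_pos": TCP position; "orientation": TCP orientation; "wrist_force": force on the tool from outside, world axes, zero at the start; "ft_torque": the same for the moment, N m; "finger_gap": opening from 0.0 (shut) to 1.0 (fully open); "grip_force": force on a finger pad.
Only numpy, scipy, OpenCV 4.12 (cv2) and the standard library are available. Lean on these libraries where they do the work, as an engineer would, in place of code of your own. Each camera call takes 0.05 s, during which the arm holds its last target. There are 200 camera calls.

## Working session

There is one attempt and no reset: what is moved stays moved. The work goes in short steps, Python scripts to look and compute and a tool call to move; the robot and the scene stay as the last step left them, time stands still between calls to the robot, and variables do not carry over. Pictures are saved under pics/ and viewed, at most 14 in all, crops included, and the job is handed in when it is done.

Besides the shell and the picture viewer there is one more tool, called after "Emit:" as a command line: name --argument value ..., lists and objects as JSON in quotes. arm_command: Moves the arm, as the interface text tells. Its arguments: {"type":"object","properties":{"increments":{"type":"array","items":{"type":"array"}},"force":{"type":"number"}},"required":["increments"]}

```bash
ls; mkdir -p pics; python3 - <<'E'
from station import env, eyes
import cv2
for n in("side","top"):
    cv2.imwrite(f"pics/{n}0.png",eyes.snapshot(n)); print(eyes.camera_params(n))
print(env.observe())
E
```

```text
pics
{'fovy': 45.68858501452263, 'cx': 255.26778026231784, 'cy': 181.7268112864981, 'T': array([[-0.99626248,  0.03534611, -0.07881447,  0.38835687],
       [-0.08484119, -0.57174795,  0.81603079,  1.17712711],
       [-0.0162185 ,  0.81966758,  0.57260983,  0.97325496],
       [ 0.        ,  0.        ,  0.        ,  1.        ]])}
{'fovy': 57.58886943690768, 'cx': 252.22063219242358, 'cy': 188.7612336510699, 'T': array([[-0.00359731,  0.99720194, -0.07466825,  0.42675293],
       [-0.99971111, -0.00181176,  0.02396711, -0.02569787],
       [ 0.02376476,  0.07473289,  0.99692037,  1.06477467],
       [ 0.        ,  0.        ,  0.        ,  1.        ]])}
{'time': 0.1, 'joint_positions': array([-1.34214325e+00,  2.45702014e-01,  1.55885769e+00,  2.50788749e-06,
        1.33868851e+00, -1.74112936e-01]), 'qd': array([-1.52120200e-03, -4.46717897e-04, -3.28251868e-03,  1.05207063e-03,
        1.79305447e-05, -7.04819279e-06]), 'joint_efforts': array([ 6.47763954e-04, -4.16914165e+01, -3.15525627e+01,  6.86757197e-02,
        3.10138660e-02, -4.51953576e-05]), 'eef_pos': array([ 0.25465506, -0.59747137,  0.20450106]), 'orientation': array([ 9.79790602e-01,  2.00024226e-01, -2.13512337e-05, -8.27506883e-04]), 'wrist_force': array([ 0.65474474, -0.18726403, -0.65965948]), 'ft_torque': array([ 0.04507463, -0.01636895,  0.02017165]), 'grip_force': 0.0, 'finger_gap': 0.9979509680639316}
```

View pics/side0.png

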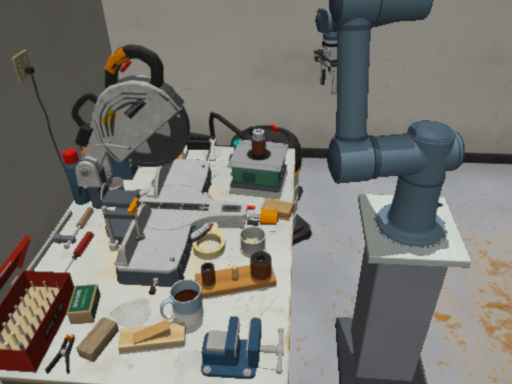

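View pics/top0.png

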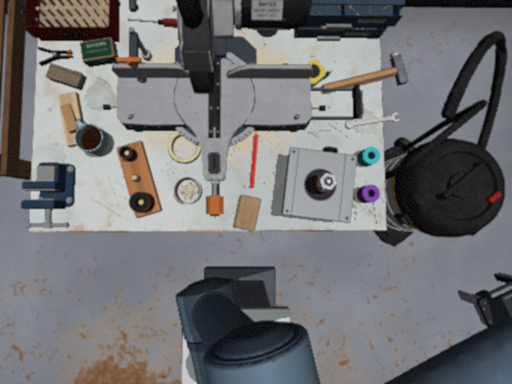

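The side view shows the sander at about (258,165), the tin at (252,240) and the rack with its empty middle post at (235,272). In the top view these are at (322,183), (188,190) and (138,178). I'll zoom in next.

```bash
cat > h.py <<'E'
import numpy as np, cv2
from station import env, eyes
def cam(n):
    p=eyes.camera_params(n); f=192/np.tan(np.radians(p["fovy"])/2); return f,p["cx"],p["cy"],np.array(p["T"])
def ray(n,u,v):
    f,cx,cy,T=cam(n); d=T[:3,:3]@np.array([(u-cx)/f,-(v-cy)/f,-1]); return T[:3,3],d/np.linalg.norm(d)
def plane(n,u,v,z):
    o,d=ray(n,u,v); return o+d*(z-o[2])/d[2]
def proj(n,P):
    f,cx,cy,T=cam(n); c=T[:3,:3].T@(np.array(P)-T[:3,3]); return np.array([cx+f*c[0]/-c[2],cy-f*c[1]/-c[2]])
def tri(uv1,uv2):
    o1,d1=ray("side",*uv1);o2,d2=ray("top",*uv2)
    s=np.linalg.lstsq(np.c_[d1,-d2],o2-o1,rcond=None)[0]; a=o1+s[0]*d1;b=o2+s[1]*d2
    return (a+b)/2,np.linalg.norm(a-b)
def crop(im,x,y,w,h,k): return cv2.resize(im[y:y+h,x:x+w],None,fx=k,fy=k,interpolation=cv2.INTER_CUBIC)
E
python3 - <<'E'
from h import *
s=cv2.imread("pics/side0.png");t=cv2.imread("pics/top0.png")
A=np.hstack([crop(s,220,120,80,60,5),crop(t,280,145,80,60,5)])
B=np.hstack([crop(s,190,222,80,60,5),np.full((300,400,3),0,np.uint8)])
B[:,400:]=crop(t,115,140,100,75,4)
cv2.imwrite("pics/z0.png",np.vstack([A,B]))
E
```

```text
(no output)
```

View pics/z0.png

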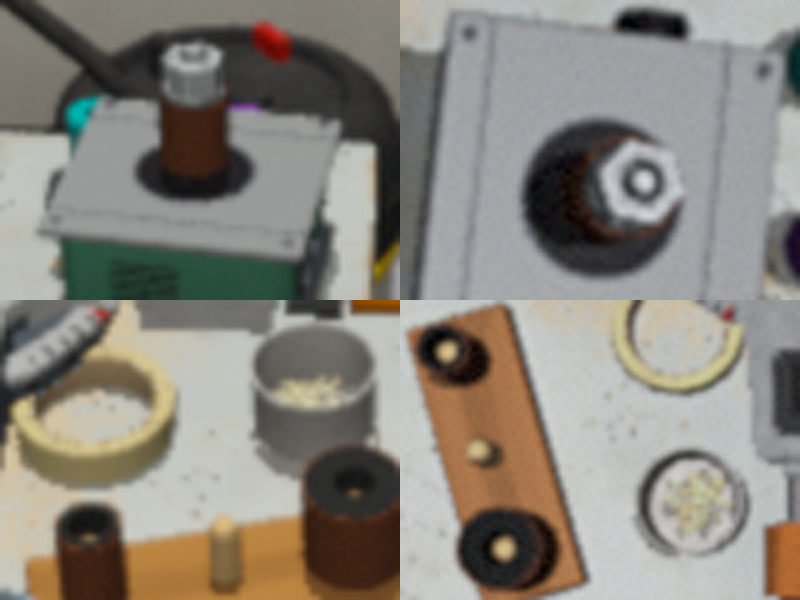

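```bash
python3 - <<'E'
from h import *
np.set_printoptions(precision=4,suppress=True)
S=lambda x,y,x0,y0,k:((x+.5)/k-.5+x0,(y+.5)/k-.5+y0)
ts=S(195,47,220,120,5); tt=S(645-400,182,280,145,5)
print("spindle tip",tri(ts,tt),plane("top",*tt,.205),plane("side",*ts,.205))
pt=[S(x-400,y-300,115,140,4) for x,y in((448,352),(479,452),(503,547))]
P=[plane("top",*p,.064) for p in pt];print("posts",P,[np.linalg.norm(P[i+1]-P[i]) for i in(0,1)],np.degrees(np.arctan2(*(P[2]-P[0])[1::-1])))
ps=S(224,516-300,190,222,5);print("post tri",tri(ps,pt[1]),plane("side",*ps,.064))
t=S(694-400,504-300,115,140,4);print("tin",plane("top",*t,.048))
s=S(314,360-300,190,222,5);print("tin side",plane("side",*s,.048), tri(s,t))
print("handle",tri((268,216),(215,205)), "sawarm",tri((205,217),(214,165)))
# table corners, top crop
print("table",[plane("top",*S(x-400,y,280,145,5),.105) for x,y in((452,10),(785,47))])
# nut
im=cv2.imread("pics/top0.png");g=crop(im,300,155,60,60,10);m=(g.min(2)>150).astype(np.uint8)
x0=(tt[0]-300)*10;y0=(tt[1]-155)*10
m[np.hypot(*(np.mgrid[:600,:600]-np.array([y0,x0])[:,None,None]))>260]=0
for c in cv2.findContours(m,cv2.RETR_EXTERNAL,cv2.CHAIN_APPROX_NONE)[0]:
    A=cv2.contourArea(c)
    if A>2000:
        h=cv2.convexHull(c); a=cv2.approxPolyDP(h,12,True)[:,0]; print(A,a.tolist())
        M=cv2.moments(h);cc=(M['m10']/M['m00']/10+300,M['m01']/M['m00']/10+155);print(cc,plane("top",*cc,.199))
        w=np.array([plane("top",300+q[0]/10,155+q[1]/10,.199) for q in a]); d=w-plane("top",*cc,.199); print(np.c_[np.hypot(d[:,0],d[:,1]),np.degrees(np.arctan2(d[:,1],d[:,0]))%360])
cv2.imwrite("pics/nut.png",g)
E
```

```text
spindle tip (array([ 0.5096, -0.2355,  0.2085]), np.float64(0.0004461413087922235)) [ 0.5102 -0.2364  0.205 ] [ 0.5099 -0.242   0.205 ]
posts [array([0.6064, 0.3106, 0.064 ]), array([0.5342, 0.287 , 0.064 ]), array([0.4663, 0.2686, 0.064 ])] [np.float64(0.07595142407921554), np.float64(0.0703685274439154)] -163.30648355818795
post tri (array([0.5354, 0.2865, 0.0658]), np.float64(0.0027397271627115386)) [0.5371 0.2847 0.064 ]
tin [0.4978 0.1362 0.048 ]
tin side [0.501  0.1343 0.048 ] (array([0.4993, 0.136 , 0.0495]), np.float64(0.003101308035482019))
handle (array([0.4569, 0.0574, 0.0567]), np.float64(0.0025433216848696205)) sawarm (array([0.6159, 0.067 , 0.0473]), np.float64(0.08560280019892737))
table [array([ 0.6163, -0.1546,  0.105 ]), array([ 0.5956, -0.3411,  0.105 ])]
30420.0 [[464, 71], [531, 173], [544, 292], [505, 400], [416, 485]]
(348.09766139864837, 183.0839356923981) [ 0.5054 -0.2869  0.199 ]
[[  0.0531   3.255 ]
 [  0.0303 333.905 ]
 [  0.0161 259.8641]
 [  0.0304 190.086 ]
 [  0.054  161.0377]]
100532.5 [[308, 1], [439, 50], [394, 496], [264, 519], [163, 489], [86, 426], [35, 327], [27, 238], [57, 137], [120, 60], [208, 12]]
(324.4555828718893, 180.5894088610724) [ 0.5118 -0.2274  0.199 ]
[[  0.0667 344.9812]
 [  0.0723 316.0104]
 [  0.0703 211.1   ]
 [  0.0659 183.1373]
 [  0.0621 159.7251]
 [  0.0587 136.3782]
 [  0.0558 108.554 ]
 [  0.0548  85.2223]
 [  0.0555  57.2787]
 [  0.0581  31.66  ]
 [  0.0622   7.4535]]
```

View pics/nut.png

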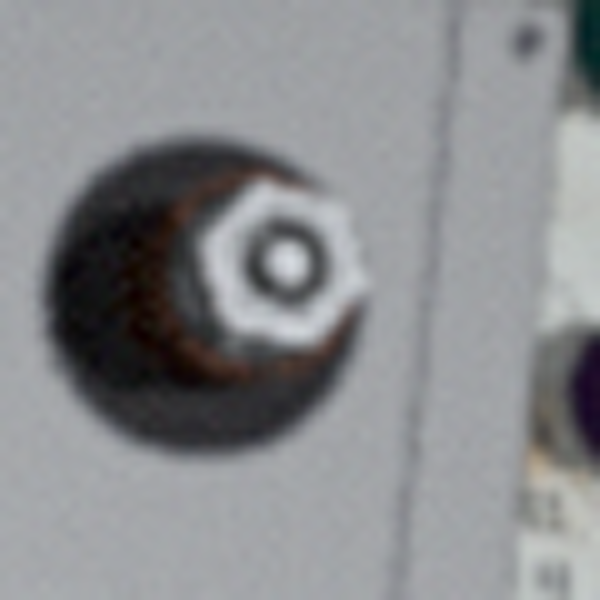

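The crop shows the nut's hexagonal top face centred near (285,262), with corners around (262,182), (345,196), (370,280) and (228,325). The black disc is centred near (205,295). Next I'll measure these by mask.

```bash
python3 - <<'E'
from h import *
np.set_printoptions(precision=4,suppress=True)
g=cv2.imread("pics/nut.png");gr=cv2.cvtColor(g,cv2.COLOR_BGR2GRAY)
Y,X=np.mgrid[:600,:600]
F=lambda x,y:((x+.5)/10-.5+300,(y+.5)/10-.5+155)
for th in(165,180,195):
    m=((gr>th)&(np.hypot(X-286,Y-263)<100)).astype(np.uint8)
    c=max(cv2.findContours(m,cv2.RETR_EXTERNAL,cv2.CHAIN_APPROX_NONE)[0],key=cv2.contourArea)
    h=cv2.convexHull(c);M=cv2.moments(h);cc=(M['m10']/M['m00'],M['m01']/M['m00'])
    ctr=plane("top",*F(*cc),.199)
    f=np.zeros_like(m);cv2.fillPoly(f,[h],1);ys,xs=np.nonzero(f)
    w=np.array([plane("top",*F(x,y),.199)-ctr for x,y in zip(xs[::7],ys[::7])]);z=w[:,0]+1j*w[:,1]
    print(th,cc,ctr,"area AF mm",np.sqrt(M['m00']*(np.linalg.norm(plane("top",1,0,.199)-plane("top",0,0,.199))/10)**2/.866)*1e3,"vertex ang",np.degrees(np.angle((z**6).sum()))/6, abs((z**6).sum())/(abs(z)**6).sum())
d=((gr<75)&(np.hypot(X-205,Y-295)<175)&(np.hypot(X-286,Y-263)>110)).astype(np.uint8)
h=cv2.convexHull(max(cv2.findContours(d,cv2.RETR_EXTERNAL,cv2.CHAIN_APPROX_NONE)[0],key=cv2.contourArea))
e=cv2.fitEllipse(h);print("disc",e,[plane("top",*F(*e[0]),z) for z in(.105,.109,.115)])
E
```

```text
165 (288.5858780753432, 262.85669693773417) [ 0.5111 -0.2374  0.199 ] area AF mm 37.477441237182056 vertex ang 16.159978127832435 0.18715900517780923Traceback (most recent call last):
  File "<stdin>", line 12, in <module>
  File "h.py", line 8, in plane
    o,d=ray(n,u,v); return o+d*(z-o[2])/d[2]
        ~~~^^^^^^^
  File "h.py", line 6, in ray
    f,cx,cy,T=cam(n); d=T[:3,:3]@np.array([(u-cx)/f,-(v-cy)/f,-1]); return T[:3,3],d/np.linalg.norm(d)
              ~~~^^^
  File "h.py", line 4, in cam
    p=eyes.camera_params(n); f=192/np.tan(np.radians(p["fovy"])/2); return f,p["cx"],p["cy"],np.array(p["T"])
ValueError: time passes only in moves, steps and waits
```

Emit:
arm_command --increments '[[94,[0,0,-20],[0,0,0.12]],[94,[0,0,-40],[0,0,0.12]]]'

```text
time: 0.27
eef_pos: [0.2545, -0.5967, 0.2434]
orientation: [0.99, 0.139, -0.0, -0.002]
wrist_force: [-0.3, -1.1, -0.2]
finger_gap: 1.0
grip_force: 0.0
```

```bash
python3 -c "
from h import *
s=env.observe();print(s['time'],s['joint_positions'],s['eef_pos'],s['orientation'])
from scipy.spatial.transform import Rotation as R
print(R.from_quat(s['orientation']).as_matrix())"
```

```text
0.2667 [-1.34215873e+00  2.16982750e-01  1.52113440e+00 -1.93467127e-06
  1.40846558e+00 -5.02710566e-02] [ 0.25445604 -0.59666517  0.24342068] [ 9.90288890e-01  1.39002482e-01 -2.23171149e-04 -2.48503641e-03]
[[ 9.61356520e-01  2.75304118e-01 -1.13286028e-03]
 [ 2.75306336e-01 -9.61344269e-01  4.85976520e-03]
 [ 2.48844638e-04 -4.98385058e-03 -9.99987550e-01]]
```

```bash
cat >> h.py <<'E'
import functools
cam=functools.lru_cache(cam)
from scipy.spatial.transform import Rotation as R
np.set_printoptions(precision=4,suppress=True)
def go(p,yaw_y):
    """shift mm and rotvec in tool axes to TCP p, pointing down, tool y at yaw_y deg in the world"""
    s=env.observe();r=R.from_quat(s['orientation']);a=np.radians(yaw_y)
    y=np.array([np.cos(a),np.sin(a),0]);z=np.array([0,0,-1.]);T=R.from_matrix(np.c_[np.cross(y,z),y,z])
    print("t",s['time'],"q1,q6",s['joint_positions'][[0,5]],"shift",r.inv().apply(np.array(p)-s['eef_pos'])*1e3,"turn",(r.inv()*T).as_rotvec())
E
python3 -c "
from h import *
go([.511,-.2374,.26],16);go([.511,-.2374,.26],106.5)"
```

```text
t 0.2667 q1,q6 [-1.3422 -0.0503] shift [ 345.5423 -274.8325  -15.1238] turn [-0.0037 -0.0041 -1.5711]
t 0.2667 q1,q6 [-1.3422 -0.0503] shift [ 345.5423 -274.8325  -15.1238] turn [-0.0004  0.0078  3.1325]
```

Emit:
arm_command --increments '[[94,[34,-27,-15],[0,0,-0.12]],[94,[67,-53,-15],[0,0,-0.24]],[94,[100,-80,-15],[0,0,-0.36]],[94,[132,-105,-15],[0,0,-0.48]],[94,[165,-131,-15],[0,0,-0.6]],[94,[198,-157,-15],[0,0,-0.72]],[94,[231,-183,-15],[0,0,-0.84]],[94,[264,-210,-15],[0,0,-0.96]],[94,[297,-236,-15],[0,0,-1.08]],[94,[328,-260,-15],[0,0,-1.2]]]' --force 4

```text
time: 1.1
eef_pos: [0.4954, -0.2581, 0.2602]
orientation: [0.736, 0.677, -0.0, -0.0]
wrist_force: [0.8, -0.7, 0.4]
finger_gap: 1.003
grip_force: 0.0
```

```bash
python3 -c "
from h import *
go([.511,-.2374,.26],106.5)"
```

```text
t 1.1 q1,q6 [-0.6833 -0.6012] shift [21.9215 13.8909  0.1534] turn [-0.     -0.0005 -1.9409]
```

Emit:
arm_command --increments '[[94,[11,7,0],[0,0,-0.12]],[94,[22,14,0],[0,0,-0.24]],[94,[22,14,0],[0,0,-0.36]],[94,[22,14,0],[0,0,-0.48]],[94,[22,14,0],[0,0,-0.6]],[94,[22,14,0],[0,0,-0.72]],[94,[22,14,0],[0,0,-0.84]],[94,[22,14,0],[0,0,-0.96]],[94,[22,14,0],[0,0,-1.08]],[94,[22,14,0],[0,0,-1.2]]]'

```text
time: 1.93
eef_pos: [0.5104, -0.2393, 0.2599]
orientation: [0.224, 0.974, 0.0, -0.0]
wrist_force: [-0.2, -0.1, -0.3]
finger_gap: 1.001
grip_force: 0.0
```

Emit:
arm_command --increments '[[94,[0,0,0],[0,0,-0.12]],[94,[0,0,0],[0,0,-0.24]],[94,[0,0,0],[0,0,-0.36]],[94,[0,0,0],[0,0,-0.48]],[94,[0,0,0],[0,0,-0.6]],[94,[0,0,0],[0,0,-0.72]],[94,[0,0,0],[0,0,-0.74]],[94,[0,0,0],[0,0,-0.74]]]'

```text
time: 2.6
eef_pos: [0.5105, -0.2394, 0.2601]
orientation: [-0.139, 0.99, 0.0, -0.0]
wrist_force: [0.4, 0.5, -0.2]
finger_gap: 0.998
grip_force: 0.0
```

```bash
python3 -c "
from h import *
go([.511,-.2374,.26],106.5)
s=eyes.snapshot('side');t=eyes.snapshot('top');cv2.imwrite('pics/s1.png',s);cv2.imwrite('pics/t1.png',t)
cv2.imwrite('pics/z1.png',np.hstack([crop(s,210,80,100,100,4),crop(t,280,130,100,100,4)]))"
```

```text
t 2.6 q1,q6 [-0.6395 -2.4896] shift [-1.051   1.7333  0.0552] turn [ 0.0006 -0.0004 -0.0087]
```

View pics/z1.png

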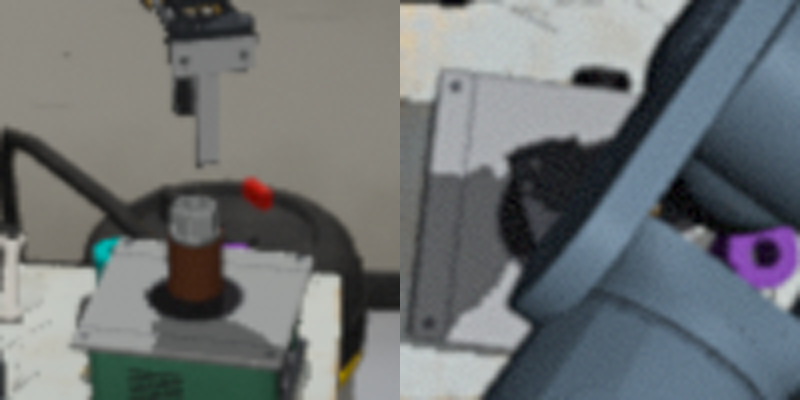

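The side view shows the near fingertip at crop (208,165), above the nut at crop (195,205). The arm hides the nut in the top view. I'll check the side calibration against the fingertip.

```bash
python3 -c "
from h import *
p=env.observe()['eef_pos'];y=np.array([np.cos(np.radians(106.5)),np.sin(np.radians(106.5)),0])
print('pred',proj('side',p+.0595*y),'seen',210+209/4-.5,80+165.5/4-.5)
print('spindle tip pred',proj('side',[.511,-.2374,.205]),'seen',220+195.5/5-.5,120+47.5/5-.5)
print('per mm x,y,z',[proj('side',np.array([.511,-.2374,.205])+.001*e)-proj('side',[.511,-.2374,.205]) for e in np.eye(3)])
"
```

```text
pred [261.847  123.0263] seen 261.75 120.875
spindle tip pred [258.1905 129.6184] seen 258.6 129.0
per mm x,y,z [array([-0.2832, -0.0075]), array([-0.0226,  0.136 ]), array([-0.0036, -0.2516])]
```

```bash
python3 -c "
from h import *
go([.510,-.237,.18],107)"
```

```text
t 2.7 q1,q6 [-0.6396 -2.4893] shift [-0.1773  2.4295 80.2051] turn [ 0.0004 -0.0002 -0.0178]
```

Emit:
arm_command --increments '[[60,[0,2.4,25],[0,0,-0.017]],[60,[0,2.4,45],[0,0,-0.017]],[60,[0,2.4,60],[0,0,-0.017]],[60,[0,2.4,70],[0,0,-0.017]],[60,[0,2.4,76],[0,0,-0.017]],[60,[0,2.4,80],[0,0,-0.017]],[50,[0,2.4,80],[0,0,-0.017]],[44,[0,2.4,80],[0,0,-0.017]],[44,[0,2.4,80],[0,0,-0.017]]]' --force 3

```text
time: 3.45
eef_pos: [0.5106, -0.2376, 0.1816]
orientation: [-0.148, 0.989, -0.001, 0.001]
wrist_force: [-0.5, 0.4, 0.3]
finger_gap: 0.478
grip_force: 0.0
```

Emit:
arm_command --increments '[[41,[0,0,0],[0,0,0]],[39,[0,0,0],[0,0,0]],[38,[0,0,0],[0,0,0]],[37,[0,0,0],[0,0,0]]]'

```text
time: 3.78
eef_pos: [0.5101, -0.2366, 0.181]
orientation: [-0.149, 0.989, 0.001, 0.0]
wrist_force: [-2.2, 4.5, 3.8]
finger_gap: 0.404
grip_force: 3.0
```

```bash
python3 -c "
from h import *
s=env.observe();print(s)
s=eyes.snapshot('side');cv2.imwrite('pics/s2.png',s);cv2.imwrite('pics/z2.png',crop(s,230,90,60,80,7))"
```

```text
{'time': 3.7833, 'joint_positions': array([-0.6364,  0.0647,  1.8061,  0.0011,  1.2714, -2.5059]), 'qd': array([-0.0005, -0.0012,  0.002 , -0.0029, -0.0037, -0.0011]), 'joint_efforts': array([ -1.9752, -31.2712, -30.3517,  -0.8352,  -1.124 ,   0.0106]), 'eef_pos': array([ 0.5101, -0.2366,  0.181 ]), 'orientation': array([-0.1486,  0.9889,  0.0006,  0.0002]), 'wrist_force': array([-2.2436,  4.4952,  3.7961]), 'ft_torque': array([1.04  , 0.1788, 0.0379]), 'grip_force': 3.0128082633018494, 'finger_gap': 0.4035255673737695}
```

View pics/z2.png

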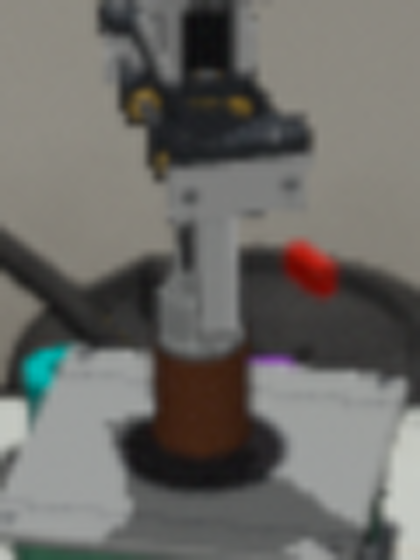

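Emit:
arm_command --increments '[[37,[0,0.5,-0.5],[0,0,0]],[37,[0,0.5,-0.5],[0,0,0]]]'

```text
time: 4.0
eef_pos: [0.51, -0.2365, 0.1811]
orientation: [-0.149, 0.989, 0.0, 0.0]
wrist_force: [-0.4, 4.6, 3.0]
finger_gap: 0.402
grip_force: 3.0
```

Emit:
arm_command --increments '[[37,[0,1,-0.6],[0,0,0]],[37,[0,1,-0.6],[0,0,0]]]'

```text
time: 4.17
eef_pos: [0.5097, -0.2362, 0.1813]
orientation: [-0.149, 0.989, -0.001, 0.0]
wrist_force: [1.7, 0.1, -0.5]
finger_gap: 0.402
grip_force: 3.0
```

Emit:
arm_command --increments '[[37,[0,0,0],[0,0,0.05]],[37,[0,0,0],[0,0,0.15]],[37,[0,0,0],[0,0,0.25]],[37,[0,0,0],[0,0,0.35]],[37,[0,0,0],[0,0,0.45]],[37,[0,0,0],[0,0,0.5]]]'

```text
time: 4.67
eef_pos: [0.5094, -0.2354, 0.1812]
orientation: [0.103, 0.995, 0.001, -0.0]
wrist_force: [-0.1, 3.7, 1.1]
finger_gap: 0.405
grip_force: 3.0
```

```bash
cat > o.py <<'E'
from h import *
s=env.observe();print(s['time'],'q6',s['joint_positions'][5],s['eef_pos'],'F',s['wrist_force'],'M',s['ft_torque'],'gap',s['finger_gap']*94,s['grip_force'])
E
python3 o.py
```

```text
4.6667 q6 -2.0001937200873727 [ 0.5094 -0.2354  0.1812] F [-0.0665  3.6566  1.1056] M [ 0.7478 -0.1476 -0.0005] gap 38.0384742622528 3.0027926713228226
```

Emit:
arm_command --increments '[[37,[0,1,-0.2],[0,0,0.08]],[37,[0,1,-0.2],[0,0,0.2]],[37,[0,1,-0.2],[0,0,0.3]],[37,[0,1,-0.2],[0,0,0.4]],[37,[0,1,-0.2],[0,0,0.5]],[37,[0,1,-0.2],[0,0,0.5]]]'

```text
time: 5.17
eef_pos: [0.5096, -0.2343, 0.1813]
orientation: [0.344, 0.939, 0.0, -0.0]
wrist_force: [0.9, 4.0, 0.6]
finger_gap: 0.405
grip_force: 3.0
```

```bash
python3 o.py
```

```text
5.1667 q6 -1.5010778532299012 [ 0.5096 -0.2343  0.1813] F [0.9227 3.9812 0.5619] M [ 0.7324 -0.261   0.0475] gap 38.07567539606788 3.002914935350418
```

Emit:
arm_command --increments '[[37,[1,1.1,-0.1],[0,0,0]],[37,[1,1.1,-0.1],[0,0,0]]]'

```text
time: 5.33
eef_pos: [0.5095, -0.2339, 0.1815]
orientation: [0.343, 0.939, -0.001, 0.0]
wrist_force: [1.0, -1.2, -2.1]
finger_gap: 0.403
grip_force: 3.0
```

```bash
python3 o.py
```

```text
5.3333 q6 -1.5024884055950825 [ 0.5095 -0.2339  0.1815] F [ 0.9733 -1.1615 -2.1497] M [-0.1204 -0.3102 -0.0215] gap 37.88265851226091 2.9978324845433235
```

Emit:
arm_command --increments '[[37,[0,0,0.4],[0,0,0.08]],[37,[0,0,0.4],[0,0,0.2]],[37,[0,0,0.4],[0,0,0.3]],[37,[0,0,0.4],[0,0,0.4]],[37,[0,0,0.4],[0,0,0.4]]]'

```text
time: 5.75
eef_pos: [0.51, -0.2333, 0.1814]
orientation: [0.524, 0.852, 0.0, 0.0]
wrist_force: [2.0, 0.9, -0.6]
finger_gap: 0.405
grip_force: 3.0
```

```bash
python3 o.py
```

```text
5.75 q6 -1.100336857854608 [ 0.51   -0.2333  0.1814] F [ 1.9882  0.9229 -0.622 ] M [ 0.3522 -0.5     0.0153] gap 38.06931743112818 3.0008390173316
```

Emit:
arm_command --increments '[[37,[-0.3,0.5,0],[0,0,0.08]],[37,[-0.3,0.5,0],[0,0,0.18]],[37,[-0.3,0.5,0],[0,0,0.28]],[37,[-0.3,0.5,0],[0,0,0.3]]]'

```text
time: 6.08
eef_pos: [0.5106, -0.233, 0.1814]
orientation: [0.645, 0.765, 0.001, 0.0]
wrist_force: [3.0, 3.0, -1.1]
finger_gap: 0.406
grip_force: 3.0
```

```bash
python3 o.py
```

```text
6.0833 q6 -0.8009065883110029 [ 0.5106 -0.233   0.1814] F [ 2.9638  2.9904 -1.07  ] M [ 0.5866 -0.5547  0.0331] gap 38.17692804537864 3.000601977109909
```

Emit:
arm_command --increments '[[37,[0.7,0.9,0.2],[0,0,0.08]],[37,[0.7,0.9,0.2],[0,0,0.18]],[37,[0.7,0.9,0.2],[0,0,0.2]]]'

```text
time: 6.33
eef_pos: [0.511, -0.2329, 0.1815]
orientation: [0.717, 0.697, -0.0, 0.0]
wrist_force: [-0.2, 0.4, 0.4]
finger_gap: 0.402
grip_force: 3.0
```

```bash
python3 o.py
```

```text
6.3333 q6 -0.5993750059965567 [ 0.511  -0.2329  0.1815] F [-0.1817  0.4474  0.4305] M [ 0.1273 -0.0931  0.0053] gap 37.83460322470625 2.998814284801483
```

Emit:
arm_command --increments '[[37,[0,0,0],[0,0,0.08]],[37,[0,0,0],[0,0,0.18]],[37,[0,0,0],[0,0,0.28]],[37,[0,0,0],[0,0,0.3]]]'

```text
time: 6.67
eef_pos: [0.5112, -0.2329, 0.1818]
orientation: [0.813, 0.582, -0.0, 0.001]
wrist_force: [0.7, 0.4, 1.9]
finger_gap: 0.408
grip_force: 3.0
```

```bash
python3 o.py
```

```text
6.6667 q6 -0.29974584221332895 [ 0.5112 -0.2329  0.1818] F [0.6511 0.4368 1.8809] M [ 0.2266 -0.1433  0.0299] gap 38.30702814232707 3.0000904574990273
```

Emit:
arm_command --increments '[[37,[0,0.1,-0.4],[0,0,0.05]],[37,[0,0.1,-0.5],[0,0,0.12]],[37,[0,0.1,-0.6],[0,0,0.2]],[37,[0,0.1,-0.6],[0,0,0.2]]]' --force 5

```text
time: 7.0
eef_pos: [0.5114, -0.2328, 0.1822]
orientation: [0.867, 0.498, 0.0, 0.001]
wrist_force: [1.8, 0.2, 0.6]
finger_gap: 0.406
grip_force: 5.0
```

```bash
python3 o.py
```

```text
7.0 q6 -0.10110614969529429 [ 0.5114 -0.2328  0.1822] F [1.8406 0.1801 0.6338] M [ 0.1743 -0.311  -0.0565] gap 38.134674517682235 5.000234395265579
```

Emit:
arm_command --increments '[[37,[0,0.4,-0.2],[0,0,0.07]],[37,[0,0.4,-0.3],[0,0,0.15]],[37,[0,0.4,-0.4],[0,0,0.23]],[37,[0,0.4,-0.5],[0,0,0.3]],[37,[0,0.4,-0.5],[0,0,0.3]]]'

```text
time: 7.42
eef_pos: [0.5119, -0.2329, 0.1825]
orientation: [0.932, 0.363, 0.0, 0.0]
wrist_force: [3.7, 1.0, 0.5]
finger_gap: 0.405
grip_force: 5.0
```

```bash
python3 o.py
```

```text
7.4167 q6 0.1983126035969868 [ 0.5119 -0.2329  0.1825] F [3.6619 1.04   0.4625] M [ 0.1997 -0.5549 -0.0454] gap 38.08886531454947 4.999623969197273
```

Emit:
arm_command --increments '[[37,[0.9,0.45,-0.2],[0,0,0.07]],[37,[0.9,0.45,-0.3],[0,0,0.15]],[37,[0.9,0.45,-0.4],[0,0,0.23]],[37,[0.9,0.45,-0.5],[0,0,0.3]],[37,[0.9,0.45,-0.5],[0,0,0.3]]]'

```text
time: 7.83
eef_pos: [0.5126, -0.2329, 0.1828]
orientation: [0.975, 0.22, 0.0, 0.001]
wrist_force: [2.7, -0.1, -0.7]
finger_gap: 0.4
grip_force: 5.0
```

```bash
python3 o.py
```

```text
7.8333 q6 0.49960810552719076 [ 0.5126 -0.2329  0.1828] F [ 2.6636 -0.0725 -0.6603] M [-0.071  -0.5274  0.0192] gap 37.56961613518062 4.99937117099762
```

Emit:
arm_command --increments '[[37,[0.7,-0.2,-0.1],[0,0,0.07]],[37,[0.7,-0.2,-0.2],[0,0,0.15]],[37,[0.7,-0.2,-0.3],[0,0,0.23]],[37,[0.7,-0.2,-0.4],[0,0,0.3]],[37,[0.7,-0.2,-0.4],[0,0,0.3]]]'

```text
time: 8.25
eef_pos: [0.5131, -0.2329, 0.1833]
orientation: [0.997, 0.072, 0.0, 0.001]
wrist_force: [1.9, -2.4, -2.1]
finger_gap: 0.404
grip_force: 5.0
```

```bash
python3 o.py
```

```text
8.25 q6 0.8008223445862848 [ 0.5131 -0.2329  0.1833] F [ 1.9302 -2.3529 -2.0686] M [-0.4882 -0.5339  0.0174] gap 38.00489408151277 4.999207779765129
```

Emit:
arm_command --increments '[[37,[0.4,0.7,0.3],[0,0,0.07]],[37,[0.4,0.7,0.2],[0,0,0.15]],[37,[0.4,0.7,0.1],[0,0,0.23]],[37,[0.4,0.7,0],[0,0,0.3]],[37,[0.4,0.7,0],[0,0,0.3]]]'

```text
time: 8.67
eef_pos: [0.5135, -0.2335, 0.1834]
orientation: [0.997, -0.078, 0.0, 0.001]
wrist_force: [2.7, -3.2, -0.8]
finger_gap: 0.406
grip_force: 5.0
```

```bash
python3 o.py
```

```text
8.6667 q6 1.100366170155134 [ 0.5135 -0.2335  0.1834] F [ 2.6636 -3.2214 -0.8424] M [-0.5719 -0.3722  0.0031] gap 38.136104979881736 4.99972477555275
```

Emit:
arm_command --increments '[[37,[0.9,0.8,0.1],[0,0,0.07]],[37,[0.9,0.8,0],[0,0,0.15]],[37,[0.9,0.8,-0.1],[0,0,0.23]],[37,[0.9,0.8,-0.2],[0,0,0.3]],[37,[0.9,0.8,-0.2],[0,0,0.3]]]'

```text
time: 9.08
eef_pos: [0.514, -0.2344, 0.1838]
orientation: [0.974, -0.226, -0.0, 0.001]
wrist_force: [-1.4, -2.3, 0.9]
finger_gap: 0.404
grip_force: 5.0
```

```bash
python3 o.py
```

```text
9.0833 q6 1.3997450162154028 [ 0.514  -0.2344  0.1838] F [-1.4321 -2.2603  0.9081] M [-0.6541  0.0905  0.0198] gap 37.98523156563496 5.001121312379837
```

Emit:
arm_command --increments '[[37,[0,0.6,-0.3],[0,0,0.07]],[37,[0,0.6,-0.4],[0,0,0.15]],[37,[0,0.6,-0.5],[0,0,0.23]],[37,[0,0.6,-0.6],[0,0,0.3]],[37,[0,0.6,-0.6],[0,0,0.3]]]'

```text
time: 9.5
eef_pos: [0.5139, -0.2348, 0.1845]
orientation: [0.929, -0.369, 0.0, 0.001]
wrist_force: [0.6, -3.4, 1.2]
finger_gap: 0.403
grip_force: 5.0
```

```bash
python3 o.py
```

```text
9.5 q6 1.6986728551829025 [ 0.5139 -0.2348  0.1845] F [ 0.5986 -3.4217  1.1729] M [-0.6988 -0.0247  0.0397] gap 37.874365837156034 5.001019835472107
```

Emit:
arm_command --increments '[[37,[0.7,0.7,-0.3],[0,0,0.07]],[37,[0.7,0.7,-0.5],[0,0,0.15]],[37,[0.7,0.7,-0.6],[0,0,0.23]],[37,[0.7,0.7,-0.8],[0,0,0.3]],[37,[0.7,0.7,-0.8],[0,0,0.3]]]'

```text
time: 9.92
eef_pos: [0.5137, -0.2355, 0.1852]
orientation: [0.864, -0.504, -0.0, 0.001]
wrist_force: [0.5, -2.6, 1.2]
finger_gap: 0.402
grip_force: 5.0
```

```bash
python3 o.py
```

```text
9.9167 q6 1.9972710208237952 [ 0.5137 -0.2355  0.1852] F [ 0.4966 -2.59    1.226 ] M [-0.5865  0.1216  0.0352] gap 37.82277583560484 5.001480728387833
```

Emit:
arm_command --increments '[[37,[0.7,0.4,-0.3],[0,0,0.07]],[37,[0.7,0.4,-0.5],[0,0,0.15]],[37,[0.7,0.4,-0.6],[0,0,0.23]],[37,[0.7,0.4,-0.8],[0,0,0.3]],[37,[0.7,0.4,-0.8],[0,0,0.3]]]'

```text
time: 10.33
eef_pos: [0.5134, -0.2361, 0.1857]
orientation: [0.779, -0.627, -0.001, 0.001]
wrist_force: [-2.6, -4.3, 1.5]
finger_gap: 0.406
grip_force: 5.0
```

```bash
python3 o.py
```

```text
10.3333 q6 2.296038856320489 [ 0.5134 -0.2361  0.1857] F [-2.5909 -4.2563  1.5073] M [-0.5667  0.3687  0.0425] gap 38.18505811178299 5.001825615763664
```

Emit:
arm_command --increments '[[37,[1,1,-0.4],[0,0,0.07]],[37,[1,1,-0.5],[0,0,0.15]],[37,[1,1,-0.7],[0,0,0.23]],[37,[1,1,-0.8],[0,0,0.32]],[37,[1,1,-0.8],[0,0,0.32]]]'

```text
time: 10.75
eef_pos: [0.5128, -0.2367, 0.1864]
orientation: [-0.669, 0.743, 0.001, -0.0]
wrist_force: [-2.2, -2.2, 1.2]
finger_gap: 0.405
grip_force: 5.0
```

```bash
python3 o.py
```

```text
10.75 q6 2.6138183944851767 [ 0.5128 -0.2367  0.1864] F [-2.2101 -2.2267  1.2455] M [-0.1407  0.3716  0.0065] gap 38.09899677911482 5.001892447471619
```

Emit:
arm_command --increments '[[37,[0.6,0.5,-0.5],[0,0,0.05]],[37,[0.6,0.5,-0.8],[0,0,0.05]],[37,[0.6,0.5,-1],[0,0,0.05]],[37,[0.6,0.5,-1],[0,0,0.05]]]'

```text
time: 11.08
eef_pos: [0.5124, -0.237, 0.1869]
orientation: [-0.65, 0.76, 0.001, 0.0]
wrist_force: [-0.1, -0.2, -1.1]
finger_gap: 0.403
grip_force: 5.0
```

```bash
python3 o.py
```

```text
11.0833 q6 2.662849688571099 [ 0.5124 -0.237   0.1869] F [-0.1345 -0.1956 -1.1218] M [0.1189 0.042  0.0051] gap 37.83958597554631 4.998054653406143
```

Fz is −1.1 N, which is the nut's weight. I'll lift in small steps.

Emit:
arm_command --increments '[[37,[0,0,-0.4],[0,0,0]],[37,[0,0,-0.8],[0,0,0]],[37,[0,0,-1.2],[0,0,0]],[37,[0,0,-1.2],[0,0,0]]]'

```text
time: 11.42
eef_pos: [0.5125, -0.2372, 0.1884]
orientation: [-0.649, 0.761, 0.001, 0.0]
wrist_force: [-1.4, 1.1, -1.9]
finger_gap: 0.405
grip_force: 5.0
```

```bash
python3 o.py
```

```text
11.4167 q6 2.6657179578410566 [ 0.5125 -0.2372  0.1884] F [-1.4285  1.0826 -1.8841] M [ 0.2973  0.1218 -0.0311] gap 38.04849842760233 4.998184069991112
```

Emit:
arm_command --increments '[[37,[0,0,-1],[0,0,0]],[37,[0,0,-2],[0,0,0]],[37,[0,0,-3],[0,0,0]],[37,[0,0,-3],[0,0,0]]]'

```text
time: 11.75
eef_pos: [0.5125, -0.2375, 0.1919]
orientation: [-0.649, 0.761, 0.0, -0.0]
wrist_force: [-1.6, 1.0, 0.3]
finger_gap: 0.404
grip_force: 5.0
```

```bash
python3 o.py
```

```text
11.75 q6 2.66625350759618 [ 0.5125 -0.2375  0.1919] F [-1.6068  1.023   0.2673] M [0.4446 0.3033 0.0434] gap 38.02006498641178 4.999140277504921
```

Emit:
arm_command --increments '[[37,[0,0,-3],[0,0,0]],[37,[0,0,-7],[0,0,0]],[37,[0,0,-11],[0,0,0]],[37,[0,0,-14],[0,0,0]],[37,[0,0,-14],[0,0,0]]]'

```text
time: 12.17
eef_pos: [0.5136, -0.2384, 0.2074]
orientation: [-0.649, 0.761, -0.002, 0.0]
wrist_force: [0.2, 0.1, -0.3]
finger_gap: 0.404
grip_force: 5.0
```

```bash
python3 o.py; python3 -c "
from h import *
s=eyes.snapshot('side');cv2.imwrite('pics/z3.png',crop(s,230,90,60,80,7))"
```

```text
12.1667 q6 2.6663200194824332 [ 0.5136 -0.2384  0.2074] F [ 0.2168  0.0954 -0.3347] M [ 0.101  -0.0681  0.0273] gap 37.96519367892579 4.998178035020828
```

View pics/z3.png

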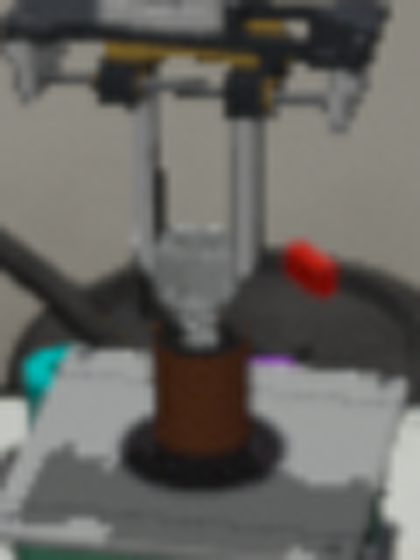

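The nut is out, held in the fingers at crop (195,260). The spindle tip shows below it at crop (200,330). I'll lift it and carry it to the tin.

Emit:
arm_command --increments '[[36,[0,0,-15],[0,0,0]],[36,[0,0,-35],[0,0,0]],[36,[0,0,-50],[0,0,0]],[36,[0,0,-50],[0,0,0]]]' --force 15

```text
time: 12.55
eef_pos: [0.5143, -0.2389, 0.2597]
orientation: [-0.649, 0.761, -0.004, 0.001]
wrist_force: [0.2, 0.1, -0.7]
finger_gap: 0.403
grip_force: 15.0
```

```bash
python3 o.py; python3 -c "
from h import *
go([.499,.136,.2],-90)"
```

```text
12.55 q6 2.6663839622454755 [ 0.5143 -0.2389  0.2597] F [ 0.2089  0.1289 -0.6702] M [ 0.0824 -0.0902  0.0312] gap 37.8986550400554 14.998074173927307
t 12.55 q1,q6 [-0.6346  2.6664] shift [-367.8736   75.0467   57.9501] turn [-0.0019 -0.0081 -1.7302]
```

Emit:
arm_command --increments '[[36,[-15,3,0],[0,0,-0.1]],[36,[-45,9,0],[0,0,-0.2]],[36,[-80,16,0],[0,0,-0.31]],[36,[-116,24,0],[0,0,-0.43]],[36,[-152,31,0],[0,0,-0.55]],[36,[-190,39,0],[0,0,-0.67]],[36,[-228,46,10],[0,0,-0.79]],[36,[-266,54,20],[0,0,-0.91]],[36,[-304,62,30],[0,0,-1.03]],[36,[-340,69,40],[0,0,-1.15]]]'

```text
time: 13.38
eef_pos: [0.4977, 0.111, 0.2144]
orientation: [0.959, -0.283, -0.0, -0.0]
wrist_force: [0.2, -0.3, -0.1]
finger_gap: 0.404
grip_force: 15.0
```

```bash
python3 o.py; python3 -c "
from h import *
go([.499,.136,.13],-90)"
```

```text
13.3833 q6 2.1416569400098724 [0.4977 0.111  0.2144] F [ 0.1772 -0.2851 -0.0936] M [ 0.013  -0.0645 -0.0198] gap 37.96858553737696 14.995414316654205
t 13.3833 q1,q6 [-0.0032  2.1417] shift [-12.4127 -21.6789  84.3809] turn [-0.0001  0.0003 -0.5741]
```

Emit:
arm_command --increments '[[36,[-6,-11,10],[0,0,-0.1]],[36,[-12,-22,25],[0,0,-0.22]],[36,[-12,-22,45],[0,0,-0.34]],[36,[-12,-22,65],[0,0,-0.46]],[36,[-12,-22,78],[0,0,-0.57]],[36,[-12,-22,84],[0,0,-0.57]],[36,[-12,-22,84],[0,0,-0.57]]]'

```text
time: 13.97
eef_pos: [0.499, 0.1339, 0.1294]
orientation: [1.0, -0.007, -0.002, 0.0]
wrist_force: [0.2, 0.1, -0.8]
finger_gap: 0.405
grip_force: 15.0
```

```bash
python3 o.py; python3 -c "
from h import *
go([.499,.136,.05],-90)
s=eyes.snapshot('side');t=eyes.snapshot('top')
cv2.imwrite('pics/z4.png',np.hstack([crop(s,205,190,80,80,5),crop(t,110,130,100,100,4)]))"
```

```text
13.9667 q6 1.6263682887438056 [0.499  0.1339 0.1294] F [ 0.2451  0.149  -0.789 ] M [ 0.0483  0.0783 -0.003 ] gap 38.10904704382848 14.997874796390533
t 13.9667 q1,q6 [0.0425 1.6264] shift [ 0.2774 -2.1083 79.3737] turn [ 0.0002  0.004  -0.0131]
```

View pics/z4.png

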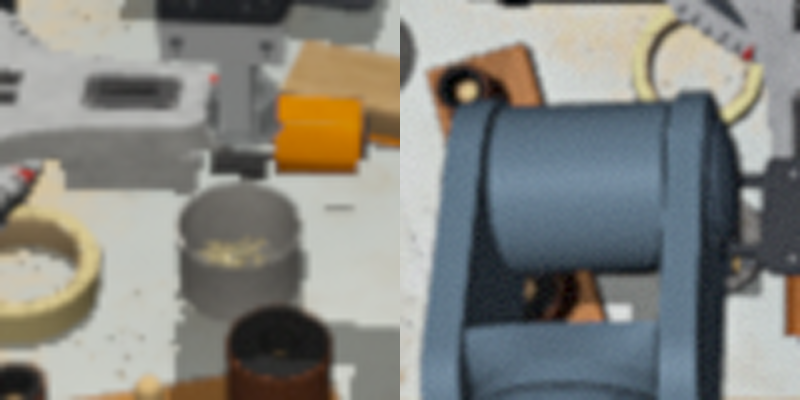

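Emit:
arm_command --increments '[[36,[0,-2,20],[0,0,0]],[36,[0,-2,40],[0,0,0]],[36,[0,-2,58],[0,0,0]],[36,[0,-2,70],[0,0,0]],[36,[0,-2,76],[0,0,0]],[36,[0,-2,76],[0,0,0]],[36,[0,-2,76],[0,0,0]]]'

```text
time: 14.65
eef_pos: [0.5013, 0.136, 0.0565]
orientation: [1.0, -0.005, 0.001, -0.0]
wrist_force: [0.6, 0.4, -1.2]
finger_gap: 0.402
grip_force: 15.0
```

```bash
python3 o.py
```

```text
14.65 q6 1.6279244131613135 [0.5013 0.136  0.0565] F [ 0.6043  0.373  -1.1857] M [-0.0004  0.0384 -0.0084] gap 37.76321789722702 14.998114854097366
```

Emit:
arm_command --increments '[[36,[0,0,4],[0,0,0]],[36,[0,0,4],[0,0,0]],[60,[0,0,4],[0,0,0]],[60,[0,0,4],[0,0,0]],[60,[0,0,4],[0,0,0]],[60,[0,0,4],[0,0,0]]]'

```text
time: 15.15
eef_pos: [0.5008, 0.136, 0.052]
orientation: [1.0, -0.005, 0.0, -0.0]
wrist_force: [0.5, 0.3, 0.0]
finger_gap: 0.624
grip_force: 0.0
```

Emit:
arm_command --increments '[[60,[0,0,-20],[0,0,0]],[60,[0,0,-50],[0,0,0]],[60,[0,0,-85],[0,0,0]],[60,[0,0,-120],[0,0,0]],[60,[0,0,-155],[0,0,0]],[60,[0,0,-190],[0,0,0]]]'

```text
time: 15.65
eef_pos: [0.5002, 0.136, 0.2436]
orientation: [1.0, -0.005, 0.0, -0.0]
wrist_force: [0.6, 0.2, 0.4]
finger_gap: 0.636
grip_force: 0.0
```

```bash
python3 o.py; python3 -c "
from h import *
go([.511,-.2345,.25],-73)
s=eyes.snapshot('side');t=eyes.snapshot('top')
cv2.imwrite('pics/t5.png',t);cv2.imwrite('pics/s5.png',s)
cv2.imwrite('pics/z5.png',np.hstack([crop(s,205,190,80,80,5),crop(s,230,90,60,80,5)]))"
```

```text
15.65 q6 1.6275041328556183 [0.5002 0.136  0.2436] F [0.5675 0.1777 0.4225] M [ 0.0046 -0.0306  0.0245] gap 59.81411754922606 0.0
t 15.65 q1,q6 [0.0465 1.6275] shift [ 14.5396 370.3805  -6.4519] turn [ 0.     -0.0004 -0.3069]
```

View pics/z5.png

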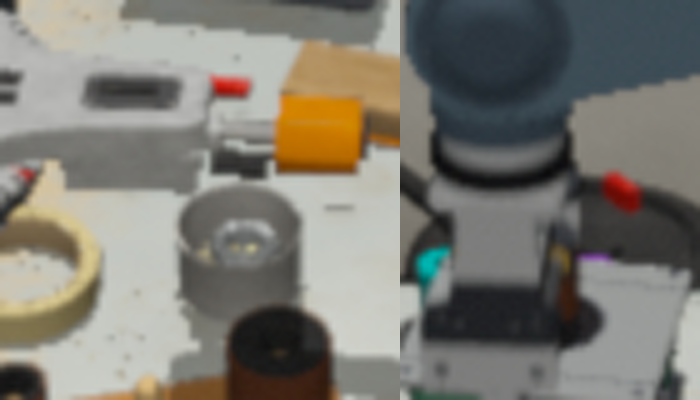

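The nut lies in the tin, at crop (245,240). Next is the drum.

Emit:
arm_command --increments '[[80,[1,20,-6],[0,0,-0.03]],[80,[3,55,-6],[0,0,-0.06]],[80,[4,93,-6],[0,0,-0.09]],[80,[6,131,-6],[0,0,-0.12]],[80,[7,169,-6],[0,0,-0.15]],[80,[9,208,-6],[0,0,-0.18]],[80,[10,246,-6],[0,0,-0.21]],[80,[12,284,-6],[0,0,-0.24]],[80,[13,322,-6],[0,0,-0.27]],[80,[14,352,-6],[0,0,-0.307]]]' --force 4

```text
time: 16.58
eef_pos: [0.5102, -0.2186, 0.2467]
orientation: [0.989, 0.148, -0.0, -0.0]
wrist_force: [-0.2, 0.2, 0.5]
finger_gap: 0.853
grip_force: 0.0
```

Emit:
arm_command --increments '[[80,[0,18,0],[0,0,0]],[80,[0,18,0],[0,0,0]],[80,[0,18,0],[0,0,0]]]'

```text
time: 16.83
eef_pos: [0.5158, -0.2336, 0.2466]
orientation: [0.989, 0.147, -0.001, -0.001]
wrist_force: [-0.6, 0.7, -0.9]
finger_gap: 0.851
grip_force: 0.0
```

```bash
python3 o.py; python3 -c "
from h import *
go([.511,-.2345,.136],-73)"
```

```text
16.8333 q6 0.6499282431489359 [ 0.5158 -0.2336  0.2466] F [-0.5563  0.6673 -0.9218] M [0.0447 0.0588 0.0309] gap 79.99074101234504 0.0
t 16.8333 q1,q6 [-0.6256  0.6499] shift [ -4.7171  -0.2928 110.5728] turn [-0.0018  0.001  -0.0015]
```

Emit:
arm_command --increments '[[80,[-4.7,0,15],[0,0,0]],[80,[-4.7,0,35],[0,0,0]],[80,[-4.7,0,55],[0,0,0]],[80,[-4.7,0,75],[0,0,0]],[80,[-4.7,0,92],[0,0,0]],[80,[-4.7,0,104],[0,0,0]],[80,[-4.7,0,110],[0,0,0]],[65,[-4.7,0,110],[0,0,0]],[56,[-4.7,0,110],[0,0,0]],[54,[-4.7,0,110],[0,0,0]]]'

```text
time: 17.67
eef_pos: [0.5125, -0.235, 0.139]
orientation: [0.989, 0.148, 0.001, 0.001]
wrist_force: [-0.1, -0.5, 0.5]
finger_gap: 0.675
grip_force: 0.0
```

Emit:
arm_command --increments '[[53,[0,0,0],[0,0,0]],[52,[0,0,0],[0,0,0]],[51,[0,0,0],[0,0,0]],[51,[0,0,0],[0,0,0]]]'

```text
time: 18.0
eef_pos: [0.5122, -0.2351, 0.1384]
orientation: [0.989, 0.148, 0.001, 0.001]
wrist_force: [-0.2, -0.0, 1.5]
finger_gap: 0.56
grip_force: 4.0
```

```bash
python3 o.py
```

```text
18.0 q6 0.6426174388538813 [ 0.5122 -0.2351  0.1384] F [-0.223  -0.0497  1.5259] M [ 0.017  -0.0102  0.0092] gap 52.61820821304185 3.951559066772461
```

Emit:
arm_command --increments '[[48,[0,0,0],[0,0,0]],[48,[0,0,0],[0,0,0]],[48,[0,0,-2],[0,0,0]],[48,[0,0,-8],[0,0,0]],[48,[0,0,-18],[0,0,0]],[48,[0,0,-25],[0,0,0]],[48,[0,0,-30],[0,0,0]]]' --force 15

```text
time: 18.58
eef_pos: [0.5122, -0.235, 0.1692]
orientation: [0.989, 0.148, 0.001, 0.001]
wrist_force: [0.2, -0.1, -0.0]
finger_gap: 0.561
grip_force: 14.8
```

```bash
python3 o.py
```

```text
18.5833 q6 0.6426182823073241 [ 0.5122 -0.235   0.1692] F [ 0.1524 -0.1461 -0.0344] M [-0.0087 -0.0062 -0.0648] gap 52.69197696673122 14.835186749696732
```

Emit:
arm_command --increments '[[48,[0,0,-15],[0,0,0]],[48,[0,0,-35],[0,0,0]],[48,[0,0,-60],[0,0,0]],[48,[0,0,-90],[0,0,0]],[48,[0,0,-115],[0,0,0]],[48,[0,0,-120],[0,0,0]],[48,[0,0,-120],[0,0,0]]]'

```text
time: 19.17
eef_pos: [0.5126, -0.2353, 0.2901]
orientation: [0.989, 0.148, 0.002, 0.002]
wrist_force: [0.0, -0.0, -1.7]
finger_gap: 0.56
grip_force: 14.8
```

```bash
python3 o.py; python3 -c "
from h import *
go([.536,.286,.17],-73.3)
s=eyes.snapshot('side');t=eyes.snapshot('top')
cv2.imwrite('pics/z6.png',np.hstack([crop(s,220,70,80,100,5),crop(t,110,135,80,100,5)]))
cv2.imwrite('pics/t6.png',t);cv2.imwrite('pics/s6.png',s)"
```

```text
19.1667 q6 0.6426009268553196 [ 0.5126 -0.2353  0.2901] F [ 0.0281 -0.0365 -1.7212] M [-0.0111  0.0075  0.0123] gap 52.641901068232315 14.835053980350494
t 19.1667 q1,q6 [-0.6313  0.6426] shift [ 174.5652 -492.0786  118.7471] turn [ 0.0038 -0.0028  0.0054]
```

View pics/z6.png

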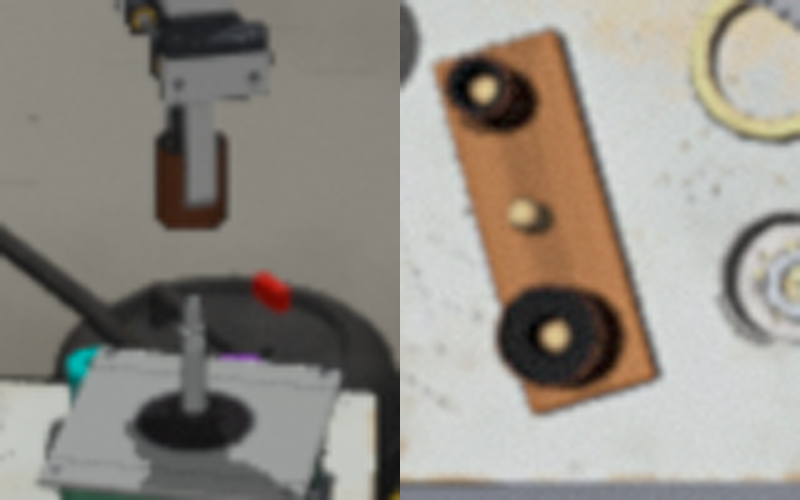

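The drum is held, spanning crop (160–228, 130–228), and the spindle is bare. Rack board corners in the top view are near crop (435,66), (557,30), (660,377) and (537,413), with the post tip at (525,212).

```bash
python3 - <<'E'
from h import *
F=lambda x,y:((x+.5)/5-.5+110,(y+.5)/5-.5+135)
P=np.array([plane("top",*F(x-400,y),.022) for x,y in((435,66),(557,30),(660,377),(537,413))])
print("board",P[:,:2],"centre",P.mean(0),"len",np.linalg.norm(P[1]-P[2]),np.linalg.norm(P[0]-P[3]),"w",np.linalg.norm(P[0]-P[1]),np.linalg.norm(P[2]-P[3]),"ang",np.degrees(np.arctan2(*(P[0]-P[3])[1::-1])),np.degrees(np.arctan2(*(P[1]-P[2])[1::-1])))
for n,x,y in(("small",484,89),("mid",523,212),("large",555,336)): print(n,plane("top",*F(x-400,y),.064))
for nm,z in(("small",.078),("large",.078)):pass
t=cv2.imread("pics/t6.png");hsv=cv2.cvtColor(t,cv2.COLOR_BGR2HSV)
g=crop(hsv,105,130,70,100,8);m=cv2.inRange(g,(4,90,80),(16,255,255))
m=cv2.morphologyEx(m,cv2.MORPH_CLOSE,np.ones((41,41),np.uint8))
c=max(cv2.findContours(m,cv2.RETR_EXTERNAL,cv2.CHAIN_APPROX_NONE)[0],key=cv2.contourArea);r=cv2.minAreaRect(c)
print(r,plane("top",(r[0][0]+.5)/8-.5+105,(r[0][1]+.5)/8-.5+130,.022))
s=cv2.imread("pics/s6.png");print('side pred post tip',proj('side',[.5355,.2865,.064]),'top pred',proj('top',[.5355,.2865,.064]))
cv2.imwrite("pics/z7.png",crop(s,215,250,50,50,10))
E
```

```text
board [[0.6285 0.3548]
 [0.6505 0.2828]
 [0.4422 0.218 ]
 [0.4213 0.2899]] centre [0.5356 0.2864 0.022 ] len 0.21806265494260188 0.2172024418393405 w 0.07532296624077282 0.07489022278038861 ang 17.39115530915202 17.274353290283045
small [0.6071 0.3113 0.064 ]
mid [0.536  0.2875 0.064 ]
large [0.4651 0.2679 0.064 ]
((272.0740051269531, 394.69451904296875), (582.1519165039062, 207.56918334960938), 73.9457778930664) [0.5349 0.2876 0.022 ]
side pred post tip [234.8929 265.3017] top pred [134.5517 177.1839]
```

View pics/z7.png

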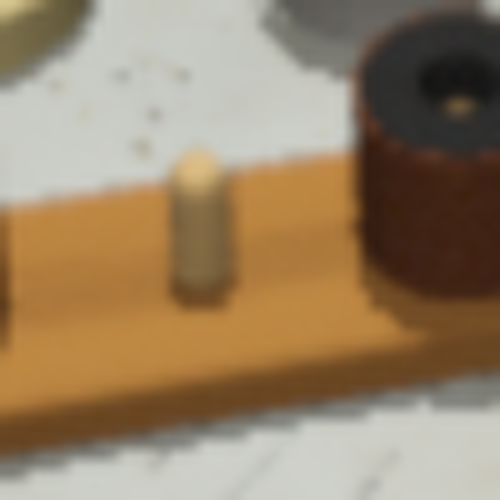

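```bash
python3 - <<'E'
from h import *
p=env.observe()['eef_pos']; tx=np.array([.956,.292,0])
for d in(-2,-1,0,1,2): print(d,proj('side',p+tx*d*1e-3+[0,0,-.005])[0],end=' ')
s=cv2.imread("pics/s6.png");h=cv2.cvtColor(s,cv2.COLOR_BGR2HSV)[98:113,245:275]
m=cv2.inRange(h,(3,90,40),(15,255,160));print([ (245+np.nonzero(r)[0].min(),245+np.nonzero(r)[0].max()) for r in m if r.any()])
go([.507,.13,.26],-73)
E
```

```text
-2 258.36858469443445 -1 258.08304024189806 0 257.7974360575929 1 257.5117721227744 2 257.22604841869025 [(np.int64(252), np.int64(264)), (np.int64(252), np.int64(264)), (np.int64(252), np.int64(264)), (np.int64(252), np.int64(264)), (np.int64(252), np.int64(264)), (np.int64(251), np.int64(264)), (np.int64(252), np.int64(264)), (np.int64(252), np.int64(264)), (np.int64(252), np.int64(264)), (np.int64(252), np.int64(264)), (np.int64(251), np.int64(264)), (np.int64(252), np.int64(264)), (np.int64(252), np.int64(264))]
t 19.2667 q1,q6 [-0.6314  0.6426] shift [ 102.6173 -349.5508   26.5625] turn [-0.0018  0.0013  0.0001]
```

Emit:
arm_command --increments '[[48,[6,-20,2],[0,0,0]],[48,[16,-53,5],[0,0,0]],[48,[27,-90,8],[0,0,0]],[48,[38,-128,11],[0,0,0]],[48,[49,-166,14],[0,0,0]],[48,[60,-204,17],[0,0,0]],[48,[71,-242,20],[0,0,0]],[48,[82,-280,22],[0,0,0]],[48,[93,-317,25],[0,0,0]],[48,[103,-350,26],[0,0,0]]]'

```text
time: 20.1
eef_pos: [0.5058, 0.1323, 0.2585]
orientation: [0.989, 0.148, -0.002, -0.0]
wrist_force: [-0.0, -0.4, -0.7]
finger_gap: 0.559
grip_force: 14.8
```

```bash
python3 o.py; python3 -c "
from h import *
go([.5365,.287,.16],-73)"
```

```text
20.1 q6 1.3120120640103257 [0.5058 0.1323 0.2585] F [-0.005  -0.3911 -0.7283] M [-0.001   0.0119  0.0164] gap 52.55396862051819 14.833857715129852
t 20.1 q1,q6 [0.0387 1.312 ] shift [  75.1102 -138.7442   98.3279] turn [-0.0015  0.0048  0.0008]
```

Emit:
arm_command --increments '[[48,[15,-28,10],[0,0,0]],[48,[33,-60,30],[0,0,0]],[48,[52,-96,55],[0,0,0]],[48,[68,-125,80],[0,0,0]],[48,[75,-139,95],[0,0,0]],[48,[75,-139,98],[0,0.005,0]],[48,[75,-139,98],[0,0.005,0]],[48,[75,-139,98],[0,0.005,0]]]'

```text
time: 20.77
eef_pos: [0.5381, 0.2842, 0.1625]
orientation: [0.989, 0.148, 0.001, -0.0]
wrist_force: [-0.3, 0.1, -0.8]
finger_gap: 0.556
grip_force: 14.8
```

```bash
python3 o.py; python3 -c "
from h import *
go([.5365,.287,.11],-73)
s=eyes.snapshot('side');cv2.imwrite('pics/s8.png',s)
h=cv2.cvtColor(s,cv2.COLOR_BGR2HSV)
p=env.observe()['eef_pos'];d=p+[-.001,0,0];print('pred axis',proj('side',d),proj('side',d-[0,0,.022]))
m=cv2.inRange(h,(3,90,40),(15,255,160))
for v in range(225,262,3):
    x=np.nonzero(m[v,215:256])[0]+215
    if len(x):print(v,x.min(),x.max(),end=' | ')
"
```

```text
20.7667 q6 1.5742612306184591 [0.5381 0.2842 0.1625] F [-0.2622  0.1196 -0.764 ] M [ 0.0103 -0.0117 -0.0125] gap 52.26082599653769 14.834971725940704
t 20.7667 q1,q6 [0.3    1.5743] shift [-0.8861 -3.1692 52.4744] turn [ 0.0004 -0.0025 -0.0001]
pred axis [232.5135 237.6189] [232.8828 243.7952]
231 240 241 | 234 224 241 | 237 225 242 | 240 225 241 | 243 225 242 | 246 225 241 | 249 233 233 | 261 251 251 |
```

Emit:
arm_command --increments '[[48,[-0.7,-3.2,15],[0,0,0]],[48,[-0.7,-3.2,32],[0,0,0]],[48,[-0.7,-3.2,46],[0,0,0]],[48,[-0.7,-3.2,52],[0,0,0]],[48,[-0.7,-3.2,52],[0,0,0]]]'

```text
time: 21.23
eef_pos: [0.5368, 0.2869, 0.1103]
orientation: [0.989, 0.147, 0.001, -0.0]
wrist_force: [-0.5, -0.2, -0.3]
finger_gap: 0.557
grip_force: 14.8
```

```bash
python3 o.py; python3 -c "
from h import *
go([.5365,.287,.042],-73)
s=eyes.snapshot('side');t=eyes.snapshot('top')
cv2.imwrite('pics/z8.png',np.hstack([crop(s,205,215,60,60,6),crop(t,110,140,70,60,6)]))
"
```

```text
21.2333 q6 1.5799318449709066 [0.5368 0.2869 0.1103] F [-0.4717 -0.2052 -0.2622] M [-0.0242  0.0376 -0.0072] gap 52.387681978295504 14.835155457258224
t 21.2333 q1,q6 [0.3048 1.5799] shift [-0.411  -0.2198 68.3415] turn [ 0.0001 -0.0024 -0.001 ]
```

View pics/z8.png

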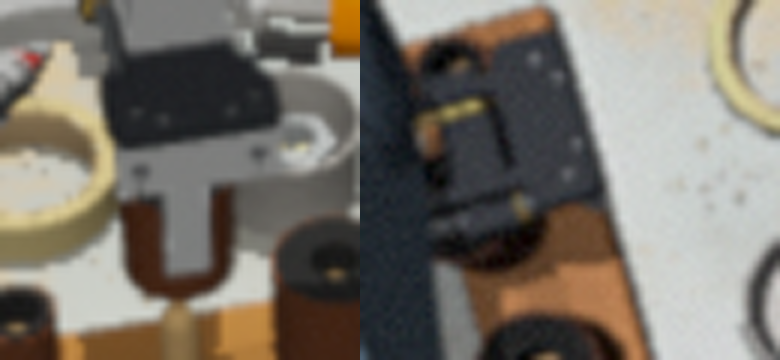

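The drum, centred at crop column 178, hangs in line with the post at column 179. I'll lower it gently.

Emit:
arm_command --increments '[[48,[0,0,10],[0,0,0]],[48,[0,0,18],[0,0,0]],[48,[0,0,24],[0,0,0]],[48,[0,0,28],[0,0,0]],[48,[0,0,31],[0,0,0]],[48,[0,0,33],[0,0,0]]]'

```text
time: 21.83
eef_pos: [0.5375, 0.2879, 0.078]
orientation: [0.989, 0.148, 0.002, -0.0]
wrist_force: [-0.7, -0.6, -1.0]
finger_gap: 0.56
grip_force: 14.8
```

```bash
python3 o.py
```

```text
21.8333 q6 1.580033323587471 [0.5375 0.2879 0.078 ] F [-0.7282 -0.566  -0.9955] M [0.0132 0.0347 0.0327] gap 52.650834072630495 14.835085272789001
```

Emit:
arm_command --increments '[[48,[0,0,6],[0,0,0]],[48,[0,0,13],[0,0,0]],[48,[0,0,20],[0,0,0]],[48,[0,0,26],[0,0,0]],[48,[0,0,30],[0,0,0]],[48,[0,0,32],[0,0,0]],[48,[0,0,32],[0,0,0]]]'

```text
time: 22.42
eef_pos: [0.5377, 0.2881, 0.0461]
orientation: [0.989, 0.148, 0.002, -0.0]
wrist_force: [0.9, 1.0, -1.1]
finger_gap: 0.558
grip_force: 14.8
```

```bash
python3 o.py
```

```text
22.4167 q6 1.5800089639448698 [0.5377 0.2881 0.0461] F [ 0.8502  1.0196 -1.1029] M [ 0.2737 -0.067   0.0005] gap 52.43280678520907 14.833499193191528
```

Emit:
arm_command --increments '[[48,[0,0,2],[0,0,0]],[48,[0,0,3.5],[0,0,0]],[48,[0,0,4],[0,0,0]],[48,[0,0,4],[0,0,0]]]'

```text
time: 22.75
eef_pos: [0.5381, 0.2882, 0.0434]
orientation: [0.989, 0.148, 0.003, -0.0]
wrist_force: [-1.2, 0.7, 4.2]
finger_gap: 0.557
grip_force: 14.8
```

```bash
python3 o.py
```

```text
22.75 q6 1.5799878473350777 [0.5381 0.2882 0.0434] F [-1.2081  0.7012  4.1564] M [0.0375 0.3731 0.004 ] gap 52.39245884514538 14.843777418136597
```

Contact is at the expected height, so I'll release and retreat.

Emit:
arm_command --increments '[[56,[0,0,2],[0,0,0]],[66,[0,0,2],[0,0,0]],[72,[0,0,2],[0,0,0]],[72,[0,0,2],[0,0,0]],[72,[0,0,-10],[0,0,0]],[72,[0,0,-40],[0,0,0]],[72,[0,0,-80],[0,0,0]],[72,[0,0,-120],[0,0,0]],[72,[0,0,-160],[0,0,0]],[72,[0,0,-160],[0,0,0]]]'

```text
time: 23.58
eef_pos: [0.542, 0.2894, 0.2141]
orientation: [0.989, 0.148, 0.011, -0.002]
wrist_force: [1.1, 1.0, 0.5]
finger_gap: 0.766
grip_force: 0.0
```

```bash
python3 o.py; python3 -c "
from h import *
s=eyes.snapshot('side')
cv2.imwrite('pics/z9.png',crop(s,195,215,80,80,7))
"
```

```text
23.5833 q6 1.5800104211611257 [0.542  0.2894 0.2141] F [1.0558 1.0189 0.4761] M [ 0.019  -0.0234  0.0287] gap 72.04816215526799 0.0
```

View pics/z9.png

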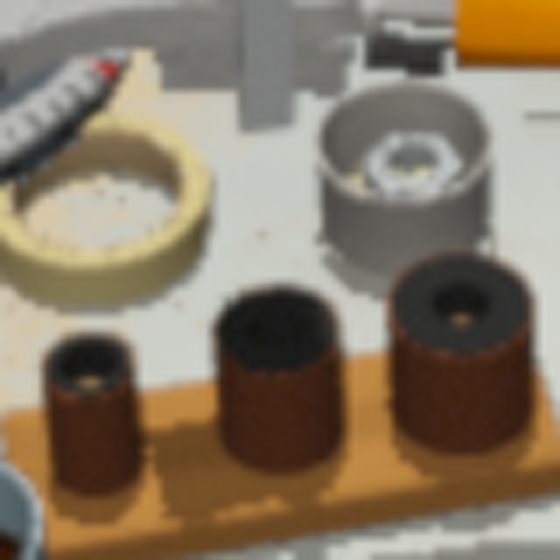

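The drum (crop (280,380)) stands upright on the board, level with its neighbours, and the nut is in the tin at (410,165). Handing in.

```bash
python3 -c "
from station import env
print(env.finish_job())"
```

```text
the job is handed in; nothing more can be done
None
```

I handed the job in at about 24 s of the 72 s allowed: the nut lies in the tin and the drum stands upright over the rack's middle post, let go. The hand-in reported no verdict, so this rests on the last picture and the force readings.

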